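# Take a pattern board out of the lever arch file

### The job

Lift the lever of the pattern file until its rings spring open, take the top board (the one with the raised blue tile) off the posts and lay it flat inside the tiled frame on the stone work block. Then press the lever of the file fully home so the rings are shut again; leave the other board in the file, do not strain the mechanism by forcing it, and do not disturb the other things on the table.

Things in the scene. Friction and masses are not known exactly. Their poses are not given: they have to be found in the camera images.
- file: Lever arch pattern file: blue base board 280 x 210 x 8 mm fixed to the table; origin on its underside, at table height. x points from the lever end to the boards, y is parallel to the hinges of lever and rings; base from x = -120 to 160, y = -105 to 105 mm. Steel mechanism plate x = -58 to 40, top 17 mm above the table. A cork pad (x = 40 to 155, top 28 mm above the table) carries the boards.
- post_foot (a point): Point midway between the two fixed upright posts (6 mm thick, at x = 30, y = -40 and 40 mm of the file, tops 66 mm above the table), 28 mm above the table. Two steel ring arches at y = -40 and 40 rise from a shaft at x = -8, are 81 mm high and come down on the post tops when shut; opening, they swing up and back to -x.
- lever_grip (a point): Centre of the black thumb roll at the lever's free end: 14 mm in diameter, 28 mm long with rounded ends, along the file's y axis. Lever home: at x = -88, y = 0 of the file, 42 mm above the table; free space beside it and 34 mm under its centre. Pinch it by its two ends (it pivots between the pads), or press on it from above. Fully raised it is at x = -35, 108 mm above the table.
- lever_hinge (a point): Hinge axis of the lever, at x = -10, y = 0 of the file, 34 mm above the table, parallel to the file's y axis; 78.4 mm from the thumb roll's centre.
- lever (a joint): Lever angle, rad: 0 home (down), grows as the roll is lifted, 1.15 fully up (stop). Stiff hinge with an over-centre spring: about 6 N at the roll starts it; from about 0.25 the spring carries it to about 0.75, where it stays. Pushing down takes up to about 12 N across the lever near 0.35 rad, 5 N near the bottom; it does not drop home by itself: press until it meets its stop.
- rings (a joint): Opening angle of the ring arches in rad, geared to the lever: 0 shut (lever home), 0.913 times the lever's angle, 1.05 with the lever fully up.
- plate (a joint): Vertical give of the mechanism plate on its rubber mounting, in m: 0 at rest, negative pressed down, positive pulled up; the posts, rings and lever ride with it. It yields about 1 mm per 1.3 N, so under the finger the lever sinks without being home. More than 17 mm (22 N) either way strains the mechanism.
- pattern_board: The top board: loose plaster plate 130 x 150 x 8 mm (x, y, z), about 0.25 kg, raised blue square tile 46 x 46 mm, 14 mm high, in its middle: pinch that from above. Origin: centre of the underside. Two 14 mm holes at x = -50, y = -40 and 40 mm sit on the posts. In the file: centre near x = 80, y = 0, underside 36 mm above the table; must rise 30 mm, level, with rings open, to clear the posts.
- board_tile (a point): Centre of the top face of the raised blue tile on the pattern board, 22 mm above the board's underside.
- spare_board: The board underneath, to stay in the file: loose, pale wood, 130 x 150 x 8 mm, same holes, no raised tile; origin at the centre of its underside.
- block: Low stone work block, fixed, 216 x 236 x 48 mm (x, y, z), origin at the centre of its underside. On top a raised frame of blue and white tiles, 18 mm wide and 6 mm high, encloses a plain bed 170 x 190 mm (x, y).
- block_bed (a point): Centre of the plain bed, 48 mm above the table; the board's long side goes along the block's y axis (either way round).
- hammer: Hammer lying at the left edge, to be left alone.
- brush: Brush lying at the right edge, to be left alone.
- glaze_jar: Closed glaze jar, 52 mm wide, 75 mm high, beyond the file and block, to be left alone.
- cup: Terracotta cup, 72 mm wide, 80 mm high, at the far left, to be left alone.
- tiles: Bundle of three square tiles, 50 x 50 x 30 mm, at the far right, to be left alone.
- star_tile: Loose green tile, 36 x 36 x 12 mm, lying between file and block, to be left alone.
There are look-alikes about, which are no part of the job. Of the things like the pattern_board, leave any that is black; of the rest the smaller one is meant.

How it is judged (in metres and radians):
On the way, in this order (a step that is already met when the one before it is completed fails the run):
1. the lever is lifted and the rings stand open, with the board still in the file (value of joint rings above 0.6 rad and z of pattern_board in the frame of file below 0.045 m), for 0.2 s.
2. the top board is lifted clear of the posts (z of pattern_board in the frame of file above 0.068 m and value of joint rings above 0.5 rad), for 0.1 s.
3. the board lies flat in the frame of the work block, released, with the rings still open (horizontal distance between pattern_board and block_bed below 0.033 m and z of pattern_board in the frame of block_bed between -0.003 and 0.003 m and angle between pattern_board's own z axis and vertical below 0.04 rad and linear speed of pattern_board below 0.02 m/s and contact force between the fingers and pattern_board below 0.05 N and value of joint rings above 0.5 rad), for 0.2 s.
At the end, for the whole second after the job is handed in: The lever is home within 0.025 rad (2 mm at the roll) and the rings are shut; the pattern board lies flat (within 0.04 rad, 3 mm in height) and still on the bed inside the tiled frame, centre within 33 mm of the bed's; the spare board is still in the file, within 20 mm of where it was (value of joint lever below 0.025 rad and value of joint rings below 0.03 rad and horizontal distance between pattern_board and block_bed below 0.033 m and z of pattern_board in the frame of block_bed between -0.003 and 0.003 m and angle between pattern_board's own z axis and vertical below 0.04 rad and linear speed of pattern_board below 0.02 m/s and distance of spare_board from where it was at the start of the episode below 0.02 m); the robot touches nothing.
It fails at once if the mechanism is strained: its plate pushed or pulled more than 17 mm (value of joint plate below -0.017 m or value of joint plate above 0.017 m).
It fails at once if the spare board is lifted out of the file (distance of spare_board from where it was at the start of the episode above 0.025 m).
It fails at once if another thing on the table is disturbed (moved more than 30 mm) (distance of any of hammer, brush, glaze_jar, cup, tiles, star_tile from where it was at the start of the episode above 0.03 m).
It also fails if it takes over 67 s, if anything falls off the work surface, if the arm or the gripper's body presses on something with over 40 N, if the wrist force passes 120 N, or if a joint passes its speed limit or range.

### The arm

A 6-joint arm with a two-finger parallel gripper is mounted at the origin on the work surface. World frame = base frame: x ahead of the robot, y to its left, z up, the work surface at z = 0. Lengths are in mm, angles in rad, forces in N, time in s.
With the tool pointing down it reaches from about 275 to 1000 mm from the base axis. Payload 8.4 kg.
Tool frame: the origin (TCP) lies midway between the tips of the shut fingers; the grasp point (between the pads) lies 19 mm behind it; z points along the fingers, y is the line along which they close (so a half turn about z gives the same grasp; the last joint's range is limited). The gripper opens to 85 mm and grips with 20 to 120 N. Pads are 22 mm wide; open, the fingers measure 114 mm over their backs; the gripper's body (76 mm by 85 mm) begins 54 mm behind the grasp point. The pads swing forward as they close: fully open they stand 13 mm farther back than shut.
Start: joints at [1.11, 0.353, 1.633, -0, 1.155, -0.002], TCP at [276.794, 560.368, 231.281] pointing down, gripper open.
Joint ranges: [-2.63, 2.63], [-0.92, 2.1], [0.06, 2.66], [-1.3, 4.44], [0, 2.69], [-3.02, 3.02]. Speed limits (rad/s): [2.22, 2.22, 2.79, 3.14, 3.14, 3.14].

### API

Orientations are given as [roll, pitch, yaw] about the fixed x, y, z axes, in that order (R = Rz(yaw) Ry(pitch) Rx(roll)).
In Python, from rig import r gives the robot as it stands.
- The arm moves only by the shell command python3 -m inch 'ROWS' [OPENING] [FORCE]. ROWS is JSON, a list that holds one entry, the list of rows, each a list of 6 numbers: the shift along the tool's x, y, z scaled (see below), then the turn, a rotation vector about the tool's x, y, z scaled (see below). In form: [[[tx, ty, tz, wx, wy, wz], ...]]. A call has 1 to 8 rows; each row is the pose to reach, as a shift and turn from the pose commanded when the call began, along the tool's axes at that moment, turning the shorter way round; what a row does not reach only later rows make up. The controller multiplies each number of a shift by 20 cm and each number of a turn by pi rad. A row lasts 1/12 s, in which the tool goes at most 41.7 mm and 7.16 degrees, less where a joint would pass 70% of its speed; a pose out of reach is approached as far as the arm can. A call with a number of a shift or a turn outside -1 to 1 is refused whole. A call with a gripper value outside its range is refused whole. OPENING is the gripper's target within -1 to 1 (fully open at 1, half-way at 0, shut at -1), set as the call begins (- or left out, the last holds). The fingers move at their own pace and stop on an object; FORCE is the grip in N (left out, the last holds). Time passes only in rows, so rows that repeat a pose let the fingers close. It gives the time, the measured TCP pose, the force, the opening and the grip force at its end, in the units of the state.
- r.sense(): the state, without advancing time (a new reading comes with each control period).
- r.grab_frame(name): name is "side" or "top" or "wrist"; returns the picture (420x560x3 uint8, red, green, blue); there is no depth.
- r.camera_info(name): a dict with "K" (3x3 intrinsics, pixels), "rvec" (rotation vector, rad) and "tvec" (3), from world to camera coordinates, as OpenCV has them; the wrist camera has in their place "mount" (4x4, takes a point from camera to tool coordinates, whose origin is the TCP and whose axes are the flange's). Camera axes: x right, y down, z forward; pixel columns grow to the right and rows downward; lengths in mm; the calibration is good to about 2 mm. The wrist camera is an equidistant fisheye: a pixel r from the principal point sees the ray r / f radians off the axis. A picture is of the moment at which its call begins: read the wrist's pose just before it. camera_info takes no time and is no camera call.
- r.sign_off(): hands the job in; it is judged then, once.
The state is a dict: "clock": time; "qpos": joint angles; "qvel": joint speeds; "joint_efforts": joint torques, N m; "eef_pos": TCP position; "tcp_rot": TCP orientation; "contact_force": force on the tool from outside, world axes, zero at the start; "wrist_torque": the same for the moment, N m; "opening": opening from 0.0 (shut) to 1.0 (fully open); "grasp_force": force on a finger pad.
Only numpy, scipy, OpenCV 4.12 (cv2) and the standard library are available. Lean on these libraries where they do the work, as an engineer would, in place of code of your own. Each camera call takes 0.05 s, during which the arm holds its last target. There are 200 camera calls.

## Working session

There is one attempt and no reset: what is moved stays moved. The work goes in short steps, Python scripts to look and compute and a shell command to move; the robot and the scene stay as the last step left them, time stands still between calls to the robot, and variables do not carry over. Pictures are saved under pics/ and viewed, at most 10 in all, crops included, and the job is handed in when it is done.

```bash
ls; mkdir -p pics; python3 - <<'E'
from rig import r
import cv2
s=r.sense();print({k:s[k] for k in('clock','eef_pos','tcp_rot','opening','contact_force')})
for n in('top','side'):
    cv2.imwrite(f'pics/{n}0.png',cv2.cvtColor(r.grab_frame(n),cv2.COLOR_RGB2BGR)); print(n,r.camera_info(n))
print(r.camera_info('wrist'))
E
```

```text
pics
{'clock': 0.0, 'eef_pos': array([276.57118866, 559.93198131, 230.54370132]), 'tcp_rot': array([-3.14015733e+00, -1.34005913e-05,  2.68281211e+00]), 'opening': 1.0031204325395835, 'contact_force': array([ 1.00398315, -0.56627423,  0.17577966])}
top {'K': array([[541.08928781,   0.        , 287.06938129],
       [  0.        , 541.08928781, 206.71338469],
       [  0.        ,   0.        ,   1.        ]]), 'rvec': array([ 2.17167219, -2.20731496,  0.01900542]), 'tvec': array([  30.28287522,  483.8652019 , 1415.5878448 ])}
side {'K': array([[394.32425929,   0.        , 277.0296869 ],
       [  0.        , 394.32425929, 210.65953239],
       [  0.        ,   0.        ,   1.        ]]), 'rvec': array([ 0.21361913, -2.87609443,  1.08828428]), 'tvec': array([ 500.44592479,  102.35932745, 1007.74732546])}
{'K': array([[325.1922621 ,   0.        , 276.38496941],
       [  0.        , 325.1922621 , 207.30996197],
       [  0.        ,   0.        ,   1.        ]]), 'mount': array([[ 1.85177353e-04, -9.51869346e-01, -3.06504018e-01,
         7.82801007e+01],
       [ 9.99999699e-01,  4.07254492e-04, -6.60597442e-04,
        -2.48489160e-01],
       [ 7.53627593e-04, -3.06503803e-01,  9.51869135e-01,
        -1.42193361e+02],
       [ 0.00000000e+00,  0.00000000e+00,  0.00000000e+00,
         1.00000000e+00]])}
```

View pics/top0.png

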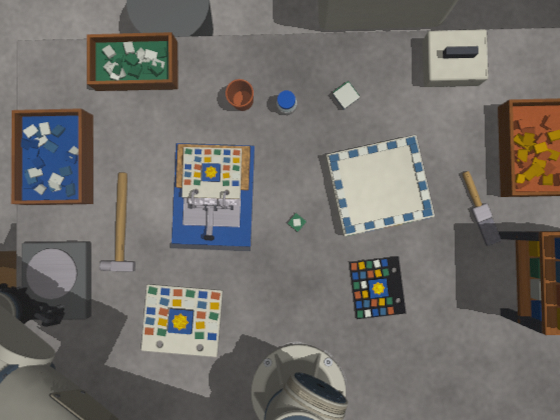

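View pics/side0.png

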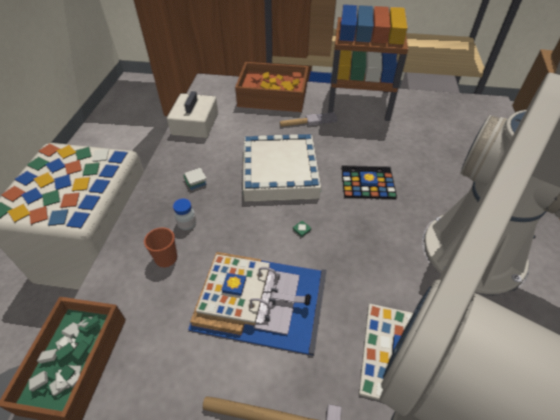

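The top view shows the file (lever toward the robot) around (212,196) with its lever roll at about (209,235). The tiled block is at (380,186) and the star tile at (297,222). The decoys are a large board at (180,320) and a black one at (378,287). I'll enlarge the file and block for the measurements.

```bash
cat >h.py <<'E'
import numpy as np, cv2
from scipy.spatial.transform import Rotation as R
from rig import r
def cam(n):
    c=r.camera_info(n); return c['K'],R.from_rotvec(c['rvec']).as_matrix(),np.array(c['tvec'])
def ray(n,uv,z):
    K,Rm,t=cam(n); o=-Rm.T@t; d=Rm.T@np.linalg.inv(K)@np.array([*uv,1.]); return o+d*(z-o[2])/d[2]
def pose():
    s=r.sense(); return R.from_euler('xyz',s['tcp_rot']),np.array(s['eef_pos'])
def wray(uv,z,T=None):
    c=r.camera_info('wrist'); K,M=c['K'],c['mount']; Rt,p=T or pose()
    v=np.array([uv[0]-K[0,2],uv[1]-K[1,2]]); q=np.hypot(*v); th=q/K[0,0]
    d=np.array([*(v/max(q,1e-9)*np.sin(th)),np.cos(th)]); d=Rt.apply(M[:3,:3]@d); o=p+Rt.apply(M[:3,3])
    return o+d*(z-o[2])/d[2]
def wpix(P,T=None):
    c=r.camera_info('wrist'); K,M=c['K'],c['mount']; Rt,p=T or pose()
    X=M[:3,:3].T@(Rt.inv().apply(np.array(P)-p)-M[:3,3]); th=np.arctan2(np.hypot(X[0],X[1]),X[2]); e=X[:2]/np.hypot(X[0],X[1])
    return K[:2,2]+K[0,0]*th*e
def go(P,yaw):
    """shift & turn (scaled) from the present pose to TCP P, tool down, given yaw"""
    Rt,p=pose(); Rg=R.from_euler('xyz',[np.pi,0,yaw]); d=Rt.inv().apply(np.array(P)-p)/200; w=(Rt.inv()*Rg).as_rotvec()/np.pi
    return np.round(d,4),np.round(w,4)
E
python3 - <<'E'
import cv2,numpy as np
a=cv2.imread('pics/top0.png')
f=a[135:255,163:263]; b=a[130:240,320:440]
F=cv2.resize(f,None,fx=5,fy=5,interpolation=cv2.INTER_CUBIC)[:600,:500]
B=cv2.resize(b,None,fx=2.5,fy=2.5,interpolation=cv2.INTER_CUBIC)
o=np.zeros((600,800,3),np.uint8); o[:600,:500]=F; o[:B.shape[0],500:800]=B
cv2.imwrite('pics/c0.png',o)
E
```

```text
(no output)
```

View pics/c0.png

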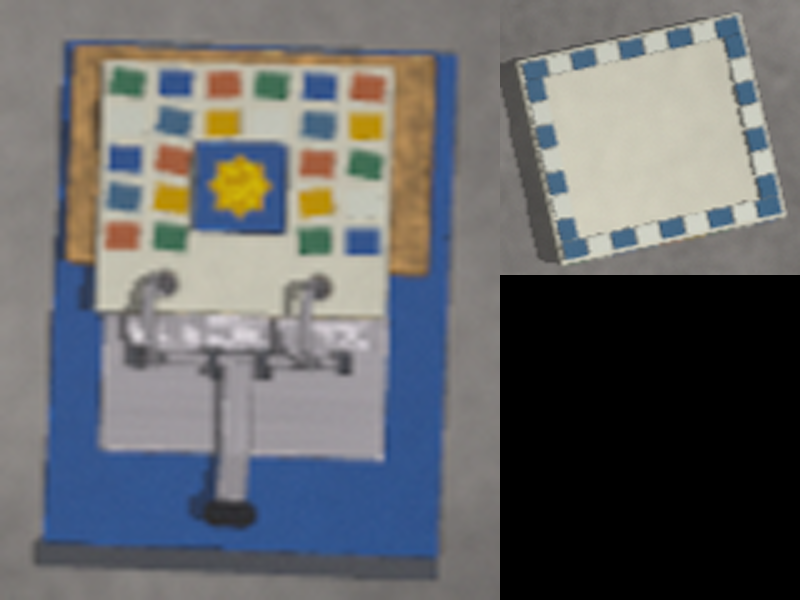

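The crop shows base corners at (65,42), (457,55), (437,557) and (42,542). The roll is at (230,514), the blue tile centre at (239,187), and the block's outer corners at (518,62), (740,13), (785,213) and (562,264).

```bash
python3 - <<'E'
from h import *
f=lambda x,y:((x+.5)/5-.5+163,(y+.5)/5-.5+135)
b=lambda x,y:((x-500+.5)/2.5-.5+320,(y+.5)/2.5-.5+130)
C=[ray('top',f(*p),8) for p in((65,42),(457,55),(437,557),(42,542))]
def fit(L,W):
    L=np.array(L)[:,:2];W=np.array(W)[:,:2];l=L.mean(0);w=W.mean(0);a=L-l;c=W-w
    th=np.arctan2((a[:,0]*c[:,1]-a[:,1]*c[:,0]).sum(),(a*c).sum());Q=np.array([[np.cos(th),-np.sin(th)],[np.sin(th),np.cos(th)]])
    return w-Q@l,th,np.abs(c-a@Q.T).max(),Q
o,th,e,Q=fit([(160,105),(160,-105),(-120,-105),(-120,105)],C);print('file',o,th,e)
print('roll pred',o+Q@[-88,0],'seen',ray('top',f(230,514),44))
print('tile pred',o+Q@[80,0],'seen',ray('top',f(239,187),58))
B=[ray('top',b(*p),54) for p in((518,62),(740,13),(785,213),(562,264))]
ob,tb,eb,_=fit([(108,118),(108,-118),(-108,-118),(-108,118)],B);print('block',ob,tb,eb)
print('star',ray('top',(297,222),12))
rp=o+Q@[-88,0]
for y in(th,th+np.pi): print(y,go([*rp,130],y))
print(r.sense()['qpos'],r.sense()['clock'])
E
```

```text
file [500.85885609 220.38153683] -0.05305380097817736 6.974158113080875
roll pred [412.9826741  225.04808144] seen [407.22537973 224.96910459  44.        ]
tile pred [580.74629426 216.13922355] seen [574.61158177 216.31255145  58.        ]
block [ 534.45928415 -216.55981298] 0.1997313218625788 3.4820998869659974
star [443.59054821  -3.09908828  12.        ]
-0.05305380097817736 (array([-1.353 , -1.199 ,  0.5048]), array([-1.000e-04,  5.000e-04,  8.709e-01]))
3.0885388526116158 (array([-1.353 , -1.199 ,  0.5048]), array([-4.000e-04, -1.000e-04, -1.291e-01]))
[ 1.10960737e+00  3.53546237e-01  1.63403430e+00 -2.34864992e-05
  1.15520689e+00 -2.39855368e-03] 0.1
```

```bash
python3 -m inch '[[[-0.17,-0.15,0.03,0,0,-0.03],[-0.34,-0.3,0.06,0,0,-0.06],[-0.51,-0.45,0.1,0,0,-0.1],[-0.68,-0.6,0.16,0,0,-0.129],[-0.85,-0.75,0.22,0,0,-0.129],[-0.95,-0.84,0.3,0,0,-0.129],[-0.95,-0.84,0.3,0,0,-0.129],[-0.95,-0.84,0.3,0,0,-0.129]]]' 1 40; python3 - <<'E'
from h import *
print(go([407,225,140],3.0885))
E
```

```text
clock: 0.77
eef_pos: [372.5, 322.4, 169.8]
tcp_rot: [-3.139, -0.002, 3.085]
contact_force: [-0.8, 0.2, -0.1]
opening: 1.002
grasp_force: 0.0
(array([-0.2001, -0.4759,  0.1498]), array([-0.0009, -0.0007, -0.0011]))
```

```bash
python3 -m inch '[[[-0.08,-0.18,0.05,0,0,0],[-0.15,-0.35,0.1,0,0,0],[-0.2,-0.476,0.15,0,0,0],[-0.2,-0.476,0.15,0,0,0],[-0.2,-0.476,0.15,0,0,0]]]'; python3 - <<'E'
from h import *
T=pose();print(T[1]);a=r.grab_frame('wrist')
for P in([407,225,42],[575,216.3,58]): print(wpix(P,T))
cv2.imwrite('pics/w1.png',cv2.cvtColor(a,cv2.COLOR_RGB2BGR))
E
```

```text
clock: 1.18
eef_pos: [407.9, 228.5, 141.3]
tcp_rot: [3.141, -0.0, 3.086]
contact_force: [-0.5, 0.0, 0.1]
opening: 1.004
grasp_force: 0.0
[407.90970004 228.48950976 141.28534605]
[272.43832162 207.36401104]
[273.88784566 375.66156875]
```

View pics/w1.png

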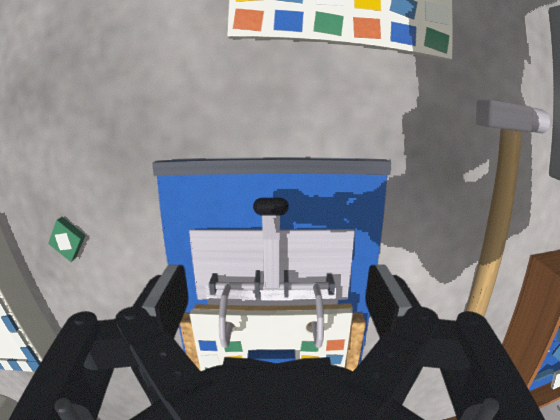

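The wrist view puts the roll at (271,206), against a predicted (272,207), so the estimate is good to about 1 mm. Next I descend around the roll.

```bash
python3 - <<'E'
from h import *
print(go([406.7,224.5,19],3.0885))
E
```

```text
(array([ 0.0055, -0.0253,  0.6133]), array([ 0.0003,  0.0001, -0.0005]))
```

```bash
python3 -m inch '[[[0.005,-0.02,0.15,0,0,0],[0.005,-0.02,0.3,0,0,0],[0.005,-0.02,0.42,0,0,0],[0.005,-0.02,0.5,0,0,0],[0.005,-0.02,0.5,0,0,0],[0.005,-0.02,0.5,0,0,0]]]'; python3 - <<'E'
from h import *
print(go([406.7,224.5,19],3.0885))
E
```

```text
clock: 1.73
eef_pos: [406.1, 225.8, 41.3]
tcp_rot: [-3.141, -0.001, 3.089]
contact_force: [-0.2, -0.6, -0.6]
opening: 1.004
grasp_force: 0.0
(array([-0.0032, -0.0062,  0.1114]), array([-0.0001, -0.0002,  0.0003]))
```

Now down the rest of the way and close gently.

```bash
python3 -m inch '[[[-0.003,-0.006,0.06,0,0,0],[-0.003,-0.006,0.111,0,0,0],[-0.003,-0.006,0.111,0,0,0],[-0.003,-0.006,0.111,0,0,0]]]' && python3 -m inch '[[[0,0,0,0,0,0],[0,0,0,0,0,0],[0,0,0,0,0,0],[0,0,0,0,0,0],[0,0,0,0,0,0],[0,0,0,0,0,0],[0,0,0,0,0,0],[0,0,0,0,0,0]]]' -1 40; python3 - <<'E'
from h import *
import cv2
cv2.imwrite('pics/w2.png',cv2.cvtColor(r.grab_frame('wrist'),cv2.COLOR_RGB2BGR))
# arc: shifts of roll from home, tool x=-file x, tool z down, scaled
for q in np.arange(.1,1.06,.1):
    a=np.arctan2(8,78)+q; x=-10-78.4*np.cos(a); z=34+78.4*np.sin(a)
    print(round(q,2),np.round([-(x+88)/200,0,-(z-42)/200],3))
E
```

```text
clock: 2.07
eef_pos: [407.0, 223.7, 19.5]
tcp_rot: [3.141, 0.0, 3.088]
contact_force: [-0.4, 0.3, -0.4]
opening: 0.995
grasp_force: 0.0
clock: 2.73
eef_pos: [407.1, 223.6, 19.2]
tcp_rot: [3.141, 0.0, 3.088]
contact_force: [-2.1, 5.0, 1.2]
opening: 0.3
grasp_force: 39.2
0.1 [-0.006  0.    -0.039]
0.2 [-0.016  0.    -0.077]
0.3 [-0.029  0.    -0.113]
0.4 [-0.046  0.    -0.149]
0.5 [-0.067  0.    -0.182]
0.6 [-0.091  0.    -0.213]
0.7 [-0.118  0.    -0.242]
0.8 [-0.147  0.    -0.268]
0.9 [-0.179  0.    -0.29 ]
1.0 [-0.213  0.    -0.31 ]
```

View pics/w2.png

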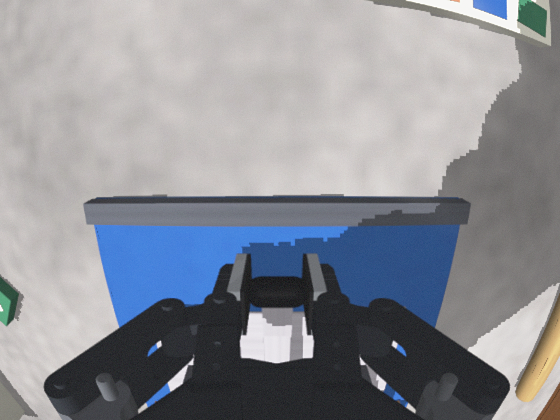

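The picture shows the roll at (276,290), held by its ends between the pads. I'll lift it along the arc.

```bash
python3 -m inch '[[[-0.003,0,-0.02,0,0,0],[-0.006,0,-0.039,0,0,0],[-0.016,0,-0.077,0,0,0],[-0.022,0,-0.095,0,0,0],[-0.029,0,-0.113,0,0,0],[-0.037,0,-0.131,0,0,0],[-0.046,0,-0.149,0,0,0],[-0.046,0,-0.149,0,0,0]]]'
```

```text
clock: 3.45
eef_pos: [417.1, 223.2, 49.5]
tcp_rot: [3.141, 0.002, 3.088]
contact_force: [2.4, 4.0, -0.6]
opening: 0.295
grasp_force: 39.4
```

```bash
python3 -m inch '[[[-0.021,0,-0.033,0,0,0],[-0.045,0,-0.064,0,0,0],[-0.072,0,-0.093,0,0,0],[-0.101,0,-0.119,0,0,0],[-0.133,0,-0.141,0,0,0],[-0.167,0,-0.161,0,0,0],[-0.167,0,-0.161,0,0,0],[-0.167,0,-0.161,0,0,0]]]'
```

```text
clock: 4.12
eef_pos: [450.5, 221.3, 81.3]
tcp_rot: [3.141, 0.002, 3.087]
contact_force: [4.7, 3.6, -1.5]
opening: 0.292
grasp_force: 39.4
```

```bash
python3 -m inch '[[[0,0,0,0,0,0],[0,0,0,0,0,0],[0,0,0,0,0,0],[0,0,0,0,0,0],[0,0,-0.1,0,0,0],[0,0,-0.25,0,0,0],[0,0,-0.4,0,0,0],[0,0,-0.4,0,0,0]]]' 0.05; python3 - <<'E'
from h import *
print(go([565,216.5,180],3.0885))
E
```

```text
clock: 4.78
eef_pos: [451.9, 222.1, 165.8]
tcp_rot: [3.138, 0.006, 3.088]
contact_force: [1.9, 0.5, 0.1]
opening: 0.527
grasp_force: 0.0
(array([-0.5664,  0.0026, -0.0675]), array([ 0.001 ,  0.0019, -0.0001]))
```

```bash
python3 -m inch '[[[-0.15,0,-0.03,0,0,0],[-0.3,0,-0.05,0,0,0],[-0.45,0,-0.05,0,0,0],[-0.566,0.003,-0.05,0,0,0],[-0.566,0.003,-0.05,0,0,0],[-0.566,0.003,-0.05,0,0,0]]]' 1; python3 - <<'E'
from h import *
T=pose();print(T[1]);a=r.grab_frame('wrist')
print(wpix([575,216.3,58],T))
cv2.imwrite('pics/w3.png',cv2.cvtColor(a,cv2.COLOR_RGB2BGR))
E
```

```text
clock: 5.28
eef_pos: [562.7, 215.0, 170.2]
tcp_rot: [-3.141, -0.001, 3.087]
contact_force: [-0.5, 0.2, -0.1]
opening: 1.0
grasp_force: 0.0
[562.69619327 215.01836117 170.19314698]
[279.39887988 217.53155556]
```

View pics/w3.png

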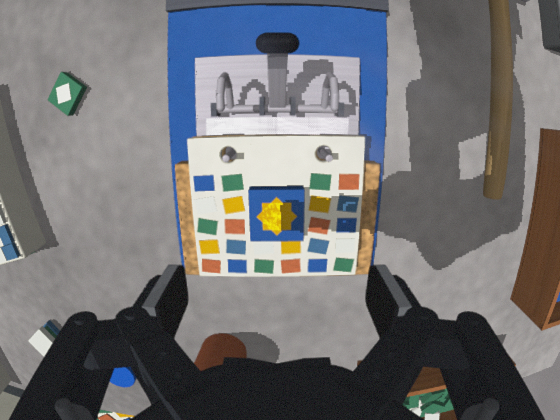

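The rings are open and the board is still in the file. The tile is centred at (277,214.5) and square to the tool.

```bash
python3 - <<'E'
from h import *
p=wray((277,214.5),58);print(p)
print(go([p[0],p[1],42],3.0885))
E
```

```text
[571.01012221 214.46376104  58.        ]
(array([-4.850e-02,  2.000e-04,  6.406e-01]), array([-0.0003, -0.0006, -0.0003]))
```

```bash
python3 -m inch '[[[-0.05,0.002,0.15,0,0,0],[-0.05,0.002,0.3,0,0,0],[-0.05,0.002,0.45,0,0,0],[-0.05,0.002,0.55,0,0,0],[-0.05,0.002,0.61,0,0,0],[-0.05,0.002,0.641,0,0,0],[-0.05,0.002,0.641,0,0,0],[-0.05,0.002,0.641,0,0,0]]]' 1; python3 -m inch '[[[0,0,0,0,0,0],[0,0,0,0,0,0],[0,0,0,0,0,0],[0,0,0,0,0,0],[0,0,0,0,0,0],[0,0,0,0,0,0],[0,0,0,0,0,0]]]' -1 50; python3 - <<'E'
from h import *
cv2.imwrite('pics/w4.png',cv2.cvtColor(r.grab_frame('wrist'),cv2.COLOR_RGB2BGR))
E
```

```text
clock: 6.0
eef_pos: [572.7, 215.6, 43.7]
tcp_rot: [3.141, 0.001, 3.088]
contact_force: [-0.3, 0.2, 0.1]
opening: 1.001
grasp_force: 0.0
clock: 6.58
eef_pos: [573.1, 215.5, 44.2]
tcp_rot: [3.141, 0.001, 3.088]
contact_force: [-2.4, -0.7, 7.7]
opening: 0.525
grasp_force: 51.1
```

View pics/w4.png

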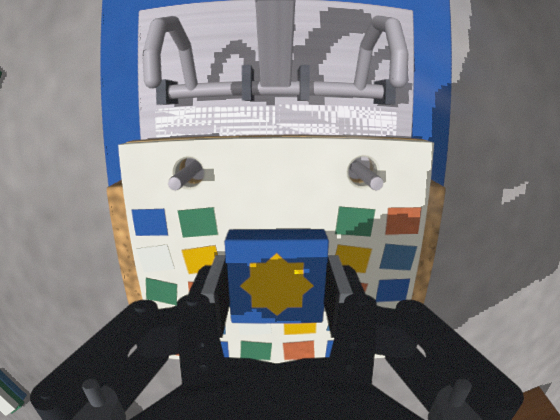

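The tile at (277,277) is gripped, and the posts sit in their holes with clearance. I'll lift straight up.

```bash
python3 -m inch '[[[0,0,-0.03,0,0,0],[0,0,-0.08,0,0,0],[0,0,-0.13,0,0,0],[0,0,-0.18,0,0,0],[0,0,-0.26,0,0,0],[0,0,-0.38,0,0,0],[0,0,-0.45,0,0,0],[0,0,-0.45,0,0,0]]]'; python3 - <<'E'
from h import *
s=r.sense()
a=r.grab_frame('wrist');b=r.grab_frame('side')
b=cv2.resize(b[180:400,150:400],(400,352)); a=cv2.resize(a,(400,300))
o=np.zeros((352,800,3),np.uint8);o[:300,:400]=a;o[:,400:]=b
cv2.imwrite('pics/c5.png',cv2.cvtColor(o,cv2.COLOR_RGB2BGR))
for f in(0.5,1):
    P=np.array([573,215.5])*(1-f)+np.array([534.5,-216.6])*f
    print(go([*P,130],3.0885+f*.253))
E
```

```text
clock: 7.3
eef_pos: [574.7, 216.2, 137.1]
tcp_rot: [3.139, 0.006, 3.088]
contact_force: [1.1, 0.4, -1.7]
opening: 0.523
grasp_force: 51.9
(array([ 0.0375, -1.0837,  0.0176]), array([ 0.0002,  0.0005, -0.0404]))
(array([ 0.0758, -2.1675,  0.0169]), array([ 0.0001,  0.0005, -0.0807]))
```

View pics/c5.png

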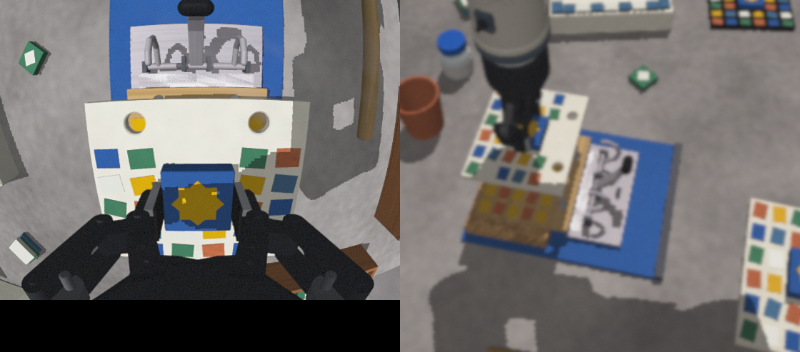

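The board is clear of the posts (holes visible, rings open, spare board still in the file). Next I carry it to the block.

```bash
python3 -m inch '[[[0.003,-0.08,0,0,0,-0.005],[0.01,-0.22,0,0,0,-0.01],[0.015,-0.38,0,0,0,-0.016],[0.02,-0.54,0,0,0,-0.022],[0.025,-0.7,0,0,0,-0.028],[0.03,-0.86,0,0,0,-0.034],[0.037,-1,0,0,0,-0.04],[0.037,-1,0,0,0,-0.04]]]'; python3 - <<'E'
from h import *
print(go([534.5,-216.6,137],3.3415))
E
```

```text
clock: 8.07
eef_pos: [552.6, 11.9, 131.5]
tcp_rot: [-3.14, -0.003, -3.071]
contact_force: [-1.2, -0.5, -1.9]
opening: 0.525
grasp_force: 52.0
(array([ 0.1715, -1.133 , -0.0254]), array([-0.0003, -0.001 , -0.0411]))
```

```bash
python3 -m inch '[[[0.02,-0.14,0,0,0,-0.005],[0.045,-0.3,-0.02,0,0,-0.01],[0.07,-0.46,-0.02,0,0,-0.016],[0.095,-0.62,-0.02,0,0,-0.022],[0.12,-0.78,-0.02,0,0,-0.03],[0.14,-0.9,-0.02,0,0,-0.037],[0.15,-1,-0.02,0,0,-0.041],[0.15,-1,-0.02,0,0,-0.041]]]'; python3 - <<'E'
from h import *
print(go([534.5,-216.6,135],3.3415))
E
```

```text
clock: 8.73
eef_pos: [538.3, -188.5, 135.8]
tcp_rot: [-3.141, -0.001, -2.942]
contact_force: [-0.9, 0.2, -1.1]
opening: 0.524
grasp_force: 52.2
(array([ 0.0464, -0.1341,  0.0041]), array([-0.0001, -0.0004, -0.0002]))
```

```bash
python3 -m inch '[[[0.03,-0.08,0.05,0,0,0],[0.046,-0.134,0.1,0,0,0],[0.046,-0.134,0.14,0,0,0],[0.046,-0.134,0.14,0,0,0],[0.046,-0.134,0.14,0,0,0]]]'; python3 - <<'E'
from h import *
T=pose();print(T[1],go([534.5,-216.6,60],3.3415))
cv2.imwrite('pics/w6.png',cv2.cvtColor(r.grab_frame('wrist'),cv2.COLOR_RGB2BGR))
Q=np.array([[np.cos(.2),-np.sin(.2)],[np.sin(.2),np.cos(.2)]])
for l in((-85,95),(-85,-95),(85,95),(85,-95)): print(l,wpix([*(np.array([534.5,-216.6])+Q@l),48],T))
E
```

```text
clock: 9.15
eef_pos: [534.6, -212.7, 107.7]
tcp_rot: [3.14, -0.002, -2.941]
contact_force: [-0.1, 0.0, -2.7]
opening: 0.52
grasp_force: 52.2
[ 534.56125616 -212.73270751  107.74680327] (array([ 0.0037, -0.0193,  0.2387]), array([ 0.0005, -0.0006,  0.0003]))
(-85, 95) [417.37770731 101.66120688]
(-85, -95) [126.31974318 102.31184677]
(85, 95) [389.11155498 322.23799506]
(85, -95) [155.62813816 321.4723764 ]
```

View pics/w6.png

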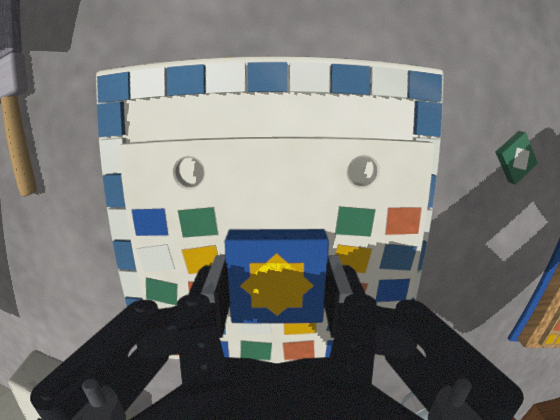

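The bed's inner corners appear at (125,100) and (415,98), as predicted. The board is level and aligned with the block, so I lower it.

```bash
python3 -m inch '[[[0.003,-0.019,0.06,0,0,0],[0.003,-0.019,0.12,0,0,0],[0.003,-0.019,0.17,0,0,0],[0.003,-0.019,0.21,0,0,0],[0.003,-0.019,0.235,0,0,0],[0.003,-0.019,0.248,0,0,0],[0.003,-0.019,0.248,0,0,0],[0.003,-0.019,0.248,0,0,0]]]'
```

```text
clock: 9.87
eef_pos: [535.5, -217.6, 59.3]
tcp_rot: [-3.142, -0.0, -2.941]
contact_force: [-0.7, 0.1, -2.8]
opening: 0.521
grasp_force: 52.2
```

```bash
python3 -m inch '[[[0,0,0.008,0,0,0],[0,0,0.014,0,0,0],[0,0,0.014,0,0,0],[0,0,0.014,0,0,0]]]'
```

```text
clock: 10.2
eef_pos: [535.5, -217.6, 56.7]
tcp_rot: [-3.141, 0.0, -2.941]
contact_force: [0.7, 0.2, -1.6]
opening: 0.523
grasp_force: 52.2
```

```bash
python3 -m inch '[[[0,0,0.005,0,0,0],[0,0,0.005,0,0,0],[0,0,0.005,0,0,0]]]'; python3 -m inch '[[[0,0,0,0,0,0],[0,0,0,0,0,0],[0,0,0,0,0,0],[0,0,0,0,0,0],[0,0,0,0,0,0],[0,0,0,0,0,0]]]' 0.9; python3 -m inch '[[[0,0,-0.05,0,0,0],[0,0,-0.2,0,0,0],[0,0,-0.4,0,0,0],[0,0,-0.5,0,0,0],[0,0,-0.5,0,0,0],[0,0,-0.5,0,0,0]]]'; python3 - <<'E'
from h import *
T=pose();print(T[1])
Q=np.array([[np.cos(.2),-np.sin(.2)],[np.sin(.2),np.cos(.2)]])
print(wpix([534.5,-216.6,70],T),[wpix([*(np.array([534.5,-216.6])+Q@l),56],T).round() for l in((-65,75),(-65,-75),(65,75),(65,-75))])
cv2.imwrite('pics/w7.png',cv2.cvtColor(r.grab_frame('wrist'),cv2.COLOR_RGB2BGR))
E
```

```text
clock: 10.45
eef_pos: [535.6, -217.6, 56.1]
tcp_rot: [-3.141, 0.0, -2.941]
contact_force: [-2.0, 1.3, 5.9]
opening: 0.524
grasp_force: 53.1
clock: 10.95
eef_pos: [535.4, -217.6, 55.4]
tcp_rot: [3.142, -0.0, -2.941]
contact_force: [0.2, 1.0, 0.2]
opening: 0.947
grasp_force: 0.0
clock: 11.45
eef_pos: [536.3, -217.9, 157.4]
tcp_rot: [-3.14, 0.003, -2.941]
contact_force: [0.1, -0.6, -0.1]
opening: 0.948
grasp_force: 0.0
[ 536.33528953 -217.93723142  157.42458989]
[279.48994397 211.00189301] [array([378., 125.]), array([181., 124.]), array([364., 276.]), array([194., 276.])]
```

View pics/w7.png

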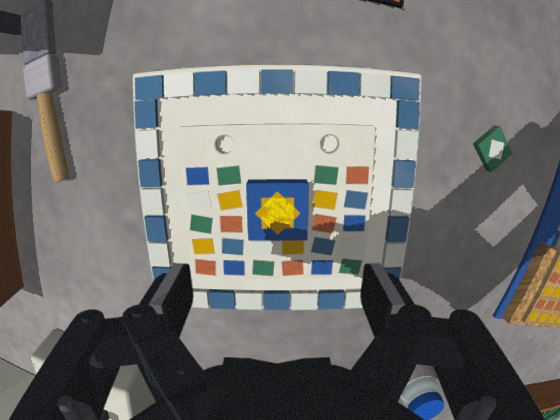

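The board lies flat inside the frame, tile centre (277,211) against an expected (279,211). I go back to the lever.

```bash
python3 -m inch '[[[0,0.1,-0.1,0,0,0.005],[0.03,0.25,-0.1,0,0,0.01],[0.06,0.42,-0.1,0,0,0.02],[0.09,0.58,-0.1,0,0,0.03],[0.12,0.74,-0.1,0,0,0.04],[0.15,0.9,-0.1,0,0,0.06],[0.16,1,-0.1,0,0,0.08],[0.16,1,-0.1,0,0,0.08]]]' 0.9; python3 - <<'E'
from h import *
print(go([440,222,180],3.0885))
E
```

```text
clock: 12.17
eef_pos: [461.3, -25.1, 174.0]
tcp_rot: [3.141, -0.004, 3.09]
contact_force: [-0.4, 0.0, -0.2]
opening: 0.947
grasp_force: 0.0
(array([ 0.1707,  1.2285, -0.0283]), array([ 0.0003, -0.0013,  0.0003]))
```

```bash
python3 -m inch '[[[0.02,0.15,-0.02,0,0,0],[0.045,0.32,-0.03,0,0,0],[0.07,0.5,-0.03,0,0,0],[0.09,0.68,-0.03,0,0,0],[0.11,0.84,-0.03,0,0,0],[0.13,1,-0.03,0,0,0],[0.13,1,-0.03,0,0,0],[0.13,1,-0.03,0,0,0]]]'; python3 -m inch '[[[0.02,0.12,0,0,0,0],[0.04,0.22,0,0,0,0],[0.04,0.23,0,0,0,0],[0.04,0.23,0,0,0,0],[0.04,0.23,0,0,0,0]]]'; python3 - <<'E'
from h import *
T=pose();print(T[1])
for q in(.7,.75,.8,.9,1,1.1):
    a=np.arctan2(8,78)+q; x=-10-78.4*np.cos(a); z=34+78.4*np.sin(a)
    P=[495+x*.9986,220.4-x*.053,z]; print(q,np.round(P,1),wpix(P,T).round(1))
cv2.imwrite('pics/w8.png',cv2.cvtColor(r.grab_frame('wrist'),cv2.COLOR_RGB2BGR))
E
```

```text
clock: 12.83
eef_pos: [447.7, 173.8, 180.4]
tcp_rot: [-3.141, -0.002, 3.095]
contact_force: [0.4, -0.6, 0.7]
opening: 0.954
grasp_force: 0.0
clock: 13.25
eef_pos: [442.5, 218.1, 180.9]
tcp_rot: [-3.14, -0.001, 3.091]
contact_force: [-0.5, -0.4, 0.8]
opening: 0.951
grasp_force: 0.0
[442.51813185 218.0692969  180.92723141]
0.7 [430.6 223.8  90.4] [284.1 196.3]
0.75 [433.5 223.7  93. ] [284.1 201.1]
0.8 [436.5 223.5  95.5] [284.1 206. ]
0.9 [442.9 223.2 100.1] [284.2 216.2]
1 [449.7 222.8 103.9] [284.2 226.9]
1.1 [456.8 222.4 107.1] [284.2 237.7]
```

View pics/w8.png

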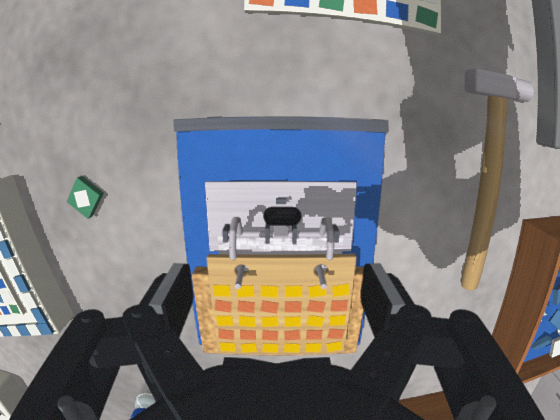

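The spare board is still in place. The roll at (282,215) corresponds to q≈0.9, so I re-pinch it there with the fingers kept narrow between the rings.

```bash
python3 - <<'E'
from h import *
print(go([442.5,222.2,77.5],3.0885))
E
```

```text
(array([0.0008, 0.0215, 0.5177]), array([-0.0003, -0.0003,  0.0007]))
```

```bash
python3 -m inch '[[[0.001,0.018,0,0,0,0],[0.001,0.018,0.05,0,0,0],[0.001,0.018,0.1,0,0,0],[0.001,0.018,0.14,0,0,0],[0.001,0.018,0.14,0,0,0]]]' 0.05; python3 - <<'E'
from h import *
print(go([442.5,222.2,77.5],3.0885))
E
```

```text
clock: 13.72
eef_pos: [441.2, 222.2, 151.2]
tcp_rot: [-3.14, -0.003, 3.091]
contact_force: [-0.4, -0.5, -0.7]
opening: 0.524
grasp_force: 0.0
(array([-0.0074,  0.0011,  0.3683]), array([-0.0006, -0.001 ,  0.0008]))
```

```bash
python3 -m inch '[[[-0.006,0.001,0.1,0,0,0],[-0.006,0.001,0.2,0,0,0],[-0.006,0.001,0.28,0,0,0],[-0.006,0.001,0.34,0,0,0],[-0.006,0.001,0.363,0,0,0],[-0.006,0.001,0.363,0,0,0],[-0.006,0.001,0.363,0,0,0]]]'; python3 -m inch '[[[0,0,0,0,0,0],[0,0,0,0,0,0],[0,0,0,0,0,0],[0,0,0,0,0,0],[0,0,0,0,0,0]]]' -1 40; python3 - <<'E'
from h import *
p=pose()[1]
f=lambda q:np.array([-10-78.4*np.cos(np.arctan2(8,78)+q),34+78.4*np.sin(np.arctan2(8,78)+q)])
for q in np.arange(.9,-.01,-.1): d=f(q)-f(.9); print(round(q,2),np.round([-d[0]/200,-d[1]/200],3))
E
```

```text
clock: 14.3
eef_pos: [443.8, 223.2, 81.0]
tcp_rot: [-3.141, -0.0, 3.091]
contact_force: [-0.5, 0.1, 1.0]
opening: 0.526
grasp_force: 0.0
clock: 14.72
eef_pos: [444.1, 222.2, 81.5]
tcp_rot: [-3.14, 0.001, 3.092]
contact_force: [1.6, -7.7, 1.8]
opening: 0.296
grasp_force: 39.1
0.9 [-0. -0.]
0.8 [0.032 0.023]
0.7 [0.061 0.049]
0.6 [0.088 0.077]
0.5 [0.112 0.108]
0.4 [0.133 0.142]
0.3 [0.15  0.177]
0.2 [0.163 0.214]
0.1 [0.173 0.252]
0.0 [0.179 0.29 ]
```

```bash
python3 -m inch '[[[0.016,0,0.011,0,0,0],[0.032,0,0.023,0,0,0],[0.046,0,0.036,0,0,0],[0.061,0,0.049,0,0,0],[0.075,0,0.063,0,0,0],[0.088,0,0.077,0,0,0],[0.1,0,0.092,0,0,0],[0.112,0,0.108,0,0,0]]]'
```

```text
clock: 15.38
eef_pos: [424.2, 223.6, 60.9]
tcp_rot: [-3.141, 0.006, 3.093]
contact_force: [8.6, -14.3, 9.0]
opening: 0.294
grasp_force: 40.4
```

```bash
python3 -m inch '[[[0.011,-0.002,0.017,0,0,0],[0.021,-0.005,0.034,0,0,0],[0.03,-0.005,0.052,0,0,0],[0.038,-0.005,0.069,0,0,0]]]'
```

```text
clock: 15.72
eef_pos: [415.7, 223.6, 47.1]
tcp_rot: [3.141, 0.004, 3.092]
contact_force: [1.6, -7.1, 14.1]
opening: 0.294
grasp_force: 42.2
```

```bash
python3 -m inch '[[[0.004,0,0.01,0,0,0],[0.007,0,0.02,0,0,0],[0.007,0,0.02,0,0,0]]]';  python3 -m inch '[[[0.004,0,0.01,0,0,0],[0.006,0,0.02,0,0,0],[0.006,0,0.02,0,0,0]]]'
```

```text
clock: 15.97
eef_pos: [413.5, 223.7, 42.9]
tcp_rot: [3.141, 0.002, 3.093]
contact_force: [-1.5, -4.2, 14.6]
opening: 0.294
grasp_force: 42.5
clock: 16.22
eef_pos: [411.5, 223.7, 38.8]
tcp_rot: [-3.142, 0.001, 3.092]
contact_force: [-3.4, -4.1, 15.9]
opening: 0.287
grasp_force: 43.5
```

```bash
python3 -m inch '[[[0.006,0,0.008,0,0,0],[0.011,0,0.015,0,0,0],[0.011,0,0.015,0,0,0]]]';  python3 -m inch '[[[0.003,0,0.008,0,0,0],[0.006,0,0.015,0,0,0],[0.006,0,0.015,0,0,0]]]'
```

```text
clock: 16.47
eef_pos: [409.3, 223.8, 35.8]
tcp_rot: [-3.142, 0.001, 3.092]
contact_force: [-3.9, -4.6, 15.3]
opening: 0.297
grasp_force: 44.0
clock: 16.72
eef_pos: [408.1, 223.9, 32.8]
tcp_rot: [-3.142, 0.001, 3.092]
contact_force: [-3.4, -2.8, 16.1]
opening: 0.292
grasp_force: 44.2
```

```bash
python3 -m inch '[[[0.003,0,0.008,0,0,0],[0.006,0,0.015,0,0,0],[0.006,0,0.015,0,0,0]]]';  python3 -m inch '[[[0.003,0,0.008,0,0,0],[0.006,0,0.015,0,0,0],[0.006,0,0.015,0,0,0]]]'
```

```text
clock: 16.97
eef_pos: [406.5, 223.8, 29.7]
tcp_rot: [-3.141, 0.0, 3.092]
contact_force: [-4.7, -2.0, 14.1]
opening: 0.294
grasp_force: 44.3
clock: 17.22
eef_pos: [405.5, 223.9, 26.7]
tcp_rot: [-3.141, 0.001, 3.092]
contact_force: [-3.5, -3.7, 14.8]
opening: 0.291
grasp_force: 44.6
```

```bash
python3 -m inch '[[[0.003,0,0.008,0,0,0],[0.004,0,0.015,0,0,0],[0.004,0,0.015,0,0,0]]]'
```

```text
clock: 17.47
eef_pos: [404.5, 224.0, 23.7]
tcp_rot: [-3.141, 0.0, 3.092]
contact_force: [-5.0, -3.2, 15.8]
opening: 0.289
grasp_force: 44.8
```

```bash
python3 -m inch '[[[-0.003,0,0.006,0,0,0],[-0.005,0,0.01,0,0,0],[-0.005,0,0.01,0,0,0]]]'; python3 -m inch '[[[0,0,0.006,0,0,0],[0,0,0.01,0,0,0],[0,0,0.01,0,0,0]]]'
```

```text
clock: 17.72
eef_pos: [404.7, 223.8, 21.5]
tcp_rot: [-3.141, -0.001, 3.091]
contact_force: [-7.8, -1.6, 15.0]
opening: 0.296
grasp_force: 46.2
clock: 17.97
eef_pos: [404.4, 223.8, 19.5]
tcp_rot: [-3.141, -0.002, 3.091]
contact_force: [-8.6, -1.1, 16.7]
opening: 0.292
grasp_force: 46.3
```

```bash
python3 -m inch '[[[0.006,0,0,0,0,0],[0.012,0,0.005,0,0,0],[0.012,0,0.01,0,0,0],[0.012,0,0.01,0,0,0]]]'; python3 - <<'E'
from h import *
a=r.grab_frame('wrist')
b=r.grab_frame('side')[230:360,180:340]
o=np.zeros((420,800,3),np.uint8); o[:300,:400]=cv2.resize(a,(400,300)); o[:325,400:]=cv2.resize(b,(400,325),interpolation=cv2.INTER_CUBIC)
cv2.imwrite('pics/c9.png',cv2.cvtColor(o,cv2.COLOR_RGB2BGR))
E
```

```text
clock: 18.3
eef_pos: [404.2, 224.1, 17.7]
tcp_rot: [3.141, 0.002, 3.091]
contact_force: [0.5, -6.5, 10.8]
opening: 0.293
grasp_force: 42.6
```

View pics/c9.png

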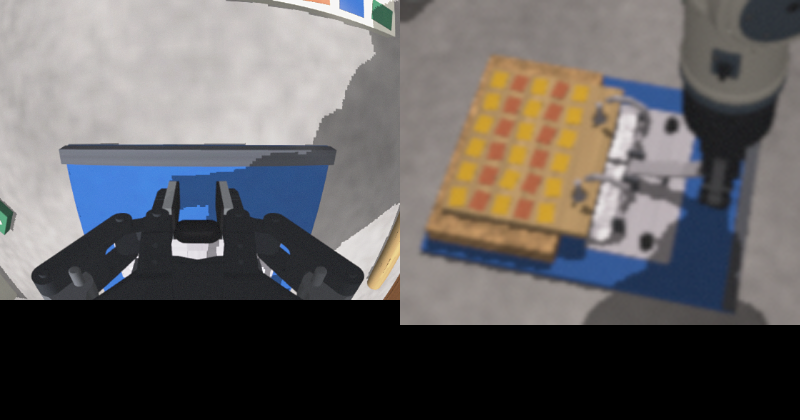

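The roll sits at full-frame pixel (277,325), against (276,290) at the first grip, so it has slid in the pads. I'll work out its actual angle from the ray.

```bash
python3 - <<'E'
from h import *
T=pose();print(T[1])
for s in(0,-5,-8.3,-11):
    best=[]
    for q in np.arange(-.0,.6,.01):
        a=np.arctan2(8,78)+q; x=-10-78.4*np.cos(a); z=34+78.4*np.sin(a)+s
        best.append((abs(wpix([495+x*.9986,220.4-x*.053,z],T)[1]-325),q,x,z,z-T[1][2]))
    print(s,np.round(min(best),3))
for t in ('m',):
    T0=(R.from_euler('xyz',[3.141,0,3.088]),np.array([407.1,223.6,19.2])); print('first grip pred',wpix([407,225,42],T0))
E
```

```text
[404.20824429 224.07411351  17.77198629]
0 [  0.329   0.17  -85.513  55.078  37.306]
-5 [  0.597   0.22  -84.365  53.826  36.054]
-8.3 [  0.431   0.25  -83.587  52.746  34.974]
-11 [  0.364   0.27  -83.032  51.512  33.74 ]
first grip pred [280.48965361 294.7119792 ]
```

The roll slipped about 16 mm up the pads, and the lever is still at about 0.25 rad. I have also gone over the 10-picture viewing limit (12 viewed), so from here I'll measure with image code only. I'll carry the lever back up along its arc, release, and re-grip lower with more force.

```bash
python3 -m inch '[[[-0.01,0,-0.03,0,0,0],[-0.025,0,-0.07,0,0,0],[-0.045,0,-0.11,0,0,0],[-0.07,0,-0.15,0,0,0],[-0.095,0,-0.18,0,0,0],[-0.115,0,-0.2,0,0,0],[-0.115,0,-0.2,0,0,0]]]' - 30; python3 -m inch '[[[0,0,0,0,0,0],[0,0,0,0,0,0],[0,0,0,0,0,0],[0,0,0,0,0,0],[0,0,-0.2,0,0,0],[0,0,-0.4,0,0,0],[0,0,-0.55,0,0,0],[0,0,-0.55,0,0,0]]]' 0.05; python3 - <<'E'
from h import *
T=pose();print(T[1])
a=r.grab_frame('wrist')
m=((a.max(2)<45)*255).astype(np.uint8)
def P(q):
    A=np.arctan2(8,78)+q; x=-10-78.4*np.cos(A); return [495+x*.9986,220.4-x*.053,34+78.4*np.sin(A)]
for q in(.3,.5,.6,.7,.8,.9,1): print(q,np.round(P(q),1),wpix(P(q),T).round(1))
n,l,s,c=cv2.connectedComponentsWithStats(m)
for i in range(1,n):
    if 120<s[i,4]<3000 and s[i,1]<330: print(s[i],c[i].round(1))
E
```

```text
clock: 18.98
eef_pos: [427.7, 223.0, 57.4]
tcp_rot: [3.141, 0.002, 3.091]
contact_force: [2.8, -5.0, -3.3]
opening: 0.266
grasp_force: 30.8
clock: 19.65
eef_pos: [429.3, 224.9, 172.0]
tcp_rot: [3.137, 0.008, 3.091]
contact_force: [1.1, 0.6, 1.0]
opening: 0.525
grasp_force: 0.0
[429.26675159 224.85880414 172.01188237]
0.3 [413.  224.8  64.7] [275.2 184.5]
0.5 [420.5 224.4  78.4] [275.2 198.6]
0.6 [425.2 224.1  84.6] [275.2 207.2]
0.7 [430.6 223.8  90.4] [275.2 216.6]
0.8 [436.5 223.5  95.5] [275.2 226.8]
0.9 [442.9 223.2 100.1] [275.1 237.4]
1 [449.7 222.8 103.9] [275.1 248.3]
[255 217  37  18 417] [275.4 224.7]
```

Roll found at (275.4,224.7), which gives q≈0.78.

```bash
python3 - <<'E'
from h import *
print(go([435.3,223.4,72],3.0885))
E
```

```text
(array([-0.0331, -0.0042,  0.4881]), array([0.0011, 0.0018, 0.0009]))
```

```bash
python3 -m inch '[[[-0.03,-0.003,0.08,0,0,0],[-0.03,-0.003,0.18,0,0,0],[-0.03,-0.003,0.28,0,0,0],[-0.03,-0.003,0.38,0,0,0],[-0.03,-0.003,0.43,0,0,0],[-0.03,-0.003,0.45,0,0,0],[-0.03,-0.003,0.45,0,0,0],[-0.03,-0.003,0.45,0,0,0]]]'; python3 - <<'E'
from h import *
print(go([435.3,223.4,72],3.0885))
E
```

```text
clock: 20.37
eef_pos: [432.3, 222.3, 76.7]
tcp_rot: [-3.142, -0.0, 3.091]
contact_force: [0.4, 0.2, 0.2]
opening: 0.524
grasp_force: 0.0
(array([-0.0149,  0.0064,  0.0234]), array([-0.    , -0.    ,  0.0009]))
```

```bash
python3 -m inch '[[[-0.015,0.006,0.024,0,0,0],[-0.015,0.006,0.024,0,0,0],[-0.015,0.006,0.024,0,0,0]]]'; python3 -m inch '[[[0,0,0,0,0,0],[0,0,0,0,0,0],[0,0,0,0,0,0],[0,0,0,0,0,0],[0,0,0,0,0,0]]]' -1 110; python3 - <<'E'
from h import *
f=lambda q:np.array([-10-78.4*np.cos(np.arctan2(8,78)+q),34+78.4*np.sin(np.arctan2(8,78)+q)])
for q in np.arange(.78,-.01,-.06): d=f(q)-f(.78); print(round(q,2),np.round([-d[0]/200,-d[1]/200],3))
E
```

```text
clock: 20.62
eef_pos: [435.7, 223.5, 72.1]
tcp_rot: [3.141, 0.001, 3.091]
contact_force: [0.4, 0.6, 0.6]
opening: 0.527
grasp_force: 0.0
clock: 21.03
eef_pos: [435.3, 222.6, 71.9]
tcp_rot: [-3.141, 0.0, 3.092]
contact_force: [1.2, -4.5, 0.1]
opening: 0.271
grasp_force: 107.6
0.78 [-0. -0.]
0.72 [0.018 0.015]
0.66 [0.034 0.032]
0.6 [0.05  0.049]
0.54 [0.065 0.068]
0.48 [0.078 0.087]
0.42 [0.091 0.107]
0.36 [0.102 0.128]
0.3 [0.112 0.149]
0.24 [0.12  0.171]
0.18 [0.127 0.194]
0.12 [0.133 0.216]
0.06 [0.138 0.239]
-0.0 [0.141 0.263]
```

```bash
python3 -m inch '[[[0.018,-0.002,0.015,0,0,0],[0.034,-0.003,0.032,0,0,0],[0.05,-0.004,0.049,0,0,0],[0.065,-0.004,0.068,0,0,0],[0.078,-0.004,0.087,0,0,0],[0.078,-0.004,0.087,0,0,0]]]'
```

```text
clock: 21.53
eef_pos: [423.7, 223.4, 55.6]
tcp_rot: [3.14, 0.008, 3.093]
contact_force: [11.4, -10.3, 7.8]
opening: 0.269
grasp_force: 108.2
```

```bash
python3 -m inch '[[[0.008,0,0.02,0,0,0],[0.016,0,0.041,0,0,0],[0.016,0,0.041,0,0,0]]]'; python3 -m inch '[[[0.005,0,0.01,0,0,0],[0.01,0,0.02,0,0,0],[0.01,0,0.02,0,0,0]]]'
```

```text
clock: 21.78
eef_pos: [419.7, 223.6, 47.4]
tcp_rot: [3.14, 0.006, 3.091]
contact_force: [6.4, -9.9, 12.4]
opening: 0.267
grasp_force: 109.8
clock: 22.03
eef_pos: [417.5, 223.7, 43.6]
tcp_rot: [3.14, 0.006, 3.09]
contact_force: [6.7, -11.0, 13.1]
opening: 0.264
grasp_force: 110.1
```

```bash
python3 -m inch '[[[0.005,0,0.01,0,0,0],[0.009,0,0.02,0,0,0],[0.009,0,0.02,0,0,0]]]'; python3 -m inch '[[[0.005,0,0.01,0,0,0],[0.008,0,0.02,0,0,0],[0.008,0,0.02,0,0,0]]]'
```

```text
clock: 22.28
eef_pos: [415.8, 223.9, 39.7]
tcp_rot: [3.14, 0.006, 3.09]
contact_force: [6.4, -11.1, 15.1]
opening: 0.262
grasp_force: 110.4
clock: 22.53
eef_pos: [410.8, 222.9, 34.8]
tcp_rot: [-3.14, -0.0, 3.093]
contact_force: [0.2, -1.6, 12.0]
opening: 0.239
grasp_force: 207.9
```

```bash
cat >roll.py <<'E'
from h import *
def P(q,s=0):
    A=np.arctan2(8,78)+q; x=-10-78.4*np.cos(A); return [495+x*.9986,220.4-x*.053,34+78.4*np.sin(A)+s]
E
python3 - <<'E'
from roll import *
T=pose();print(T[1],r.sense()['contact_force'],r.sense()['grasp_force'],r.sense()['opening'])
a=r.grab_frame('wrist'); np.save('a.npy',a)
for q in(0,.1,.2,.3,.4,.5): print(q,[wpix(P(q,s),T).round(0) for s in(0,-5,-10)])
print('col277 vals',[(y,a[y,270:285].mean(0).astype(int).tolist()) for y in range(250,380,5)])
E
```

```text
[410.77367361 222.85618528  34.75037311] [ 0.17691939 -1.58985814 11.96711751] 207.88665533065796 0.238802062941357
0 [array([281., 270.]), array([281., 265.]), array([281., 261.])]
0.1 [array([282., 281.]), array([282., 275.]), array([281., 270.])]
0.2 [array([282., 294.]), array([282., 288.]), array([282., 282.])]
0.3 [array([282., 308.]), array([282., 302.]), array([282., 295.])]
0.4 [array([282., 325.]), array([282., 318.]), array([282., 311.])]
0.5 [array([282., 343.]), array([282., 335.]), array([282., 328.])]
col277 vals [(250, [47, 81, 135]), (255, [45, 79, 133]), (260, [46, 81, 135]), (265, [47, 82, 136]), (270, [46, 82, 135]), (275, [47, 82, 136]), (280, [71, 133, 223]), (285, [72, 133, 223]), (290, [51, 84, 139]), (295, [30, 29, 31]), (300, [32, 33, 34]), (305, [37, 36, 39]), (310, [40, 40, 42]), (315, [31, 31, 34]), (320, [30, 30, 31]), (325, [203, 198, 207]), (330, [223, 219, 225]), (335, [222, 219, 225]), (340, [223, 219, 225]), (345, [222, 219, 224]), (350, [222, 219, 224]), (355, [221, 218, 223]), (360, [222, 220, 225]), (365, [38, 40, 43]), (370, [40, 42, 45]), (375, [37, 39, 43])]
```

The roll slid in x (now q≈0.38, 5 mm off the pads' centre), so pinching is unreliable. I'll back off and press from above with shut fingers, following the arc.

```bash
python3 -m inch '[[[-0.02,0,-0.03,0,0,0],[-0.04,0,-0.07,0,0,0],[-0.065,0,-0.11,0,0,0],[-0.09,0,-0.15,0,0,0],[-0.11,0,-0.17,0,0,0],[-0.11,0,-0.17,0,0,0]]]' - 30; python3 -m inch '[[[0,0,0,0,0,0],[0,0,0,0,0,0],[0,0,0,0,0,0],[0,0,0,0,0,0],[0,0,-0.2,0,0,0],[0,0,-0.4,0,0,0],[0,0,-0.45,0,0,0],[0,0,-0.45,0,0,0]]]' 0.05; python3 - <<'E'
from roll import *
T=pose();print(T[1])
a=r.grab_frame('wrist')
m=((a.max(2)<45)*255).astype(np.uint8)
for q in(.4,.5,.6,.7,.8,.9,1): print(q,np.round(P(q),1),wpix(P(q),T).round(1))
n,l,s,c=cv2.connectedComponentsWithStats(m)
for i in range(1,n):
    if 120<s[i,4]<3000 and s[i,1]<330: print(s[i],c[i].round(1))
E
```

```text
clock: 23.08
eef_pos: [431.3, 222.2, 68.5]
tcp_rot: [3.141, -0.004, 3.082]
contact_force: [-3.4, 0.8, 0.4]
opening: 0.223
grasp_force: 234.2
clock: 23.75
eef_pos: [435.0, 223.5, 161.2]
tcp_rot: [3.139, 0.005, 3.092]
contact_force: [0.7, -0.6, -0.1]
opening: 0.523
grasp_force: 0.0
[434.97337628 223.50521116 161.21886056]
0.4 [416.4 224.6  71.7] [276.9 187.6]
0.5 [420.5 224.4  78.4] [276.9 195.5]
0.6 [425.2 224.1  84.6] [276.9 204.5]
0.7 [430.6 223.8  90.4] [276.9 214.3]
0.8 [436.5 223.5  95.5] [276.9 224.9]
0.9 [442.9 223.2 100.1] [276.9 236.1]
1 [449.7 222.8 103.9] [276.8 247.6]
[256 222  38  19 574] [276.2 230.5]
```

```bash
python3 -m inch '[[[0,0,0.05,0,0,0],[0,0,0.1,0,0,0],[0,0,0.15,0,0,0],[0,0,0.19,0,0,0],[0,0,0.19,0,0,0],[0,0,0.19,0,0,0],[0,0,0.19,0,0,0]]]' -1 30; python3 - <<'E'
from roll import *
for q in(.8,.7,.6,.5): print(q,go(np.array(P(q))+[0,0,7],3.0885)[0])
E
```

```text
clock: 24.38
eef_pos: [432.9, 222.5, 119.7]
tcp_rot: [-3.141, -0.001, 3.091]
contact_force: [0.3, 0.2, -0.7]
opening: 0.001
grasp_force: 0.0
0.8 [-0.0177  0.006   0.086 ]
0.7 [0.0118 0.006  0.1118]
0.6 [0.0385 0.0061 0.1405]
0.5 [0.0623 0.0062 0.1716]
```

```bash
python3 -m inch '[[[-0.022,0.006,0.05,0,0,0],[-0.018,0.006,0.086,0,0,0],[-0.003,0.006,0.1,0,0,0],[0.012,0.006,0.112,0,0,0],[0.025,0.006,0.126,0,0,0],[0.038,0.006,0.14,0,0,0],[0.038,0.006,0.14,0,0,0]]]'; python3 - <<'E'
from roll import *
for q,s in((.6,-5),(.5,-7),(.4,-10),(.3,-10),(.2,-9),(.1,-7),(0,-6)): print(q,s,go(np.array(P(q,s))+[0,0,7],3.0885)[0])
E
```

```text
clock: 24.97
eef_pos: [426.8, 224.7, 92.5]
tcp_rot: [3.14, 0.003, 3.091]
contact_force: [2.9, -0.5, 7.7]
opening: -0.0
grasp_force: 4.0
0.6 -5 [ 0.0075 -0.0034  0.0294]
0.5 -7 [ 0.0314 -0.0034  0.0705]
0.4 -10 [ 0.0521 -0.0034  0.1188]
0.3 -10 [ 0.0694 -0.0034  0.154 ]
0.2 -9 [ 0.083  -0.0034  0.1857]
0.1 -7 [ 0.0929 -0.0034  0.2136]
0 -6 [ 0.0989 -0.0035  0.2473]
```

```bash
python3 -m inch '[[[0.008,-0.003,0.029,0,0,0],[0.02,-0.003,0.05,0,0,0],[0.03,-0.003,0.07,0,0,0],[0.03,-0.003,0.07,0,0,0]]]'; python3 -m inch '[[[0.01,0,0.022,0,0,0],[0.019,0,0.043,0,0,0],[0.019,0,0.043,0,0,0]]]'
```

```text
clock: 25.3
eef_pos: [419.5, 224.8, 78.6]
tcp_rot: [3.14, 0.001, 3.091]
contact_force: [-5.1, 4.9, 15.8]
opening: -0.004
grasp_force: 8.5
clock: 25.55
eef_pos: [414.5, 224.9, 69.9]
tcp_rot: [3.14, -0.001, 3.09]
contact_force: [-9.5, 6.7, 20.8]
opening: -0.001
grasp_force: 10.3
```

Force is near the limit, and the −x push suggests the tip has run ahead of the roll. I'll back off at once and re-seat it further +x.

```bash
python3 -m inch '[[[0,-0.006,-0.05,0,0,0],[-0.03,-0.006,-0.1,0,0,0],[-0.05,-0.006,-0.12,0,0,0],[-0.05,-0.006,-0.12,0,0,0]]]'; python3 - <<'E'
from roll import *
T=pose();print(T[1])
a=r.grab_frame('wrist')
for q in(.3,.4,.5,.6,.7,.8): print(q,[wpix(P(q,s),T).round(0).tolist() for s in(0,-5)])
print([(y,int(a[y,272:282].mean())) for y in range(200,400,4)])
E
```

```text
clock: 25.88
eef_pos: [426.6, 222.6, 94.1]
tcp_rot: [3.141, 0.002, 3.091]
contact_force: [1.5, 1.4, 0.3]
opening: -0.001
grasp_force: 0.2
[426.60630124 222.64959467  94.13260846]
0.3 [[280.0, 223.0], [280.0, 220.0]]
0.4 [[280.0, 234.0], [280.0, 230.0]]
0.5 [[280.0, 246.0], [280.0, 242.0]]
0.6 [[280.0, 259.0], [280.0, 255.0]]
0.7 [[280.0, 273.0], [280.0, 268.0]]
0.8 [[280.0, 288.0], [280.0, 283.0]]
[(200, 134), (204, 136), (208, 136), (212, 136), (216, 135), (220, 135), (224, 134), (228, 83), (232, 225), (236, 223), (240, 224), (244, 222), (248, 201), (252, 26), (256, 58), (260, 59), (264, 55), (268, 56), (272, 54), (276, 52), (280, 51), (284, 49), (288, 47), (292, 57), (296, 61), (300, 53), (304, 42), (308, 42), (312, 41), (316, 41), (320, 41), (324, 40), (328, 41), (332, 45), (336, 172), (340, 171), (344, 185), (348, 183), (352, 188), (356, 182), (360, 182), (364, 35), (368, 32), (372, 38), (376, 38), (380, 38), (384, 36), (388, 37), (392, 38), (396, 39)]
```

```bash
python3 - <<'E'
from roll import *
for q,s in((.6,-5),(.55,-8),(.5,-10),(.45,-10),(.4,-10),(.35,-10),(.3,-10)): print(q,s,(np.array(P(q,s))+[3,0,7]).round(1),go(np.array(P(q,s))+[3,0,7],3.0885)[0])
E
```

```text
0.6 -5 [428.2 224.1  86.6] [-0.0108  0.009   0.0345]
0.55 -8 [425.8 224.2  80.6] [0.0015 0.009  0.0647]
0.5 -10 [423.5 224.4  75.4] [0.013  0.009  0.0906]
0.45 -10 [421.4 224.5  72.1] [0.0237 0.009  0.107 ]
0.4 -10 [419.4 224.6  68.7] [0.0336 0.0091 0.1239]
0.35 -10 [417.6 224.7  65.3] [0.0426 0.0091 0.1413]
0.3 -10 [416.  224.8  61.7] [0.0508 0.0091 0.1592]
```

```bash
python3 -m inch '[[[-0.011,0.006,0.02,0,0,0],[-0.011,0.006,0.034,0,0,0],[-0.005,0.006,0.05,0,0,0],[0.001,0.006,0.062,0,0,0],[0.001,0.006,0.062,0,0,0]]]'; python3 -m inch '[[[0.006,0,0.012,0,0,0],[0.011,0,0.022,0,0,0],[0.011,0,0.022,0,0,0]]]'
```

```text
clock: 26.35
eef_pos: [424.9, 223.1, 80.5]
tcp_rot: [-3.141, -0.001, 3.091]
contact_force: [-3.3, -2.5, 14.8]
opening: -0.005
grasp_force: 7.4
clock: 26.6
eef_pos: [422.3, 223.2, 76.2]
tcp_rot: [-3.141, -0.002, 3.091]
contact_force: [-4.6, -2.0, 15.9]
opening: -0.003
grasp_force: 8.3
```

```bash
python3 -m inch '[[[0.006,0,0,0,0,0],[0.012,0,0,0,0,0],[0.012,0,0,0,0,0]]]'
```

```text
clock: 26.85
eef_pos: [420.5, 223.4, 76.5]
tcp_rot: [-3.141, -0.001, 3.091]
contact_force: [-2.6, -2.7, 13.4]
opening: 0.002
grasp_force: 6.9
```

```bash
python3 -m inch '[[[0.01,0,0.005,0,0,0],[0.016,0,0.01,0,0,0],[0.016,0,0.01,0,0,0]]]'; python3 -m inch '[[[0.005,0,0.006,0,0,0],[0.01,0,0.012,0,0,0],[0.01,0,0.012,0,0,0]]]'
```

```text
clock: 27.1
eef_pos: [417.7, 223.6, 74.4]
tcp_rot: [-3.141, 0.0, 3.092]
contact_force: [0.1, -3.8, 12.3]
opening: -0.001
grasp_force: 6.0
clock: 27.35
eef_pos: [415.8, 223.7, 72.0]
tcp_rot: [-3.141, 0.0, 3.091]
contact_force: [0.6, -3.9, 12.1]
opening: -0.005
grasp_force: 5.9
```

```bash
python3 -m inch '[[[0.005,0,0.008,0,0,0],[0.01,0,0.016,0,0,0],[0.01,0,0.016,0,0,0]]]'; python3 -m inch '[[[0.005,0,0.008,0,0,0],[0.01,0,0.016,0,0,0],[0.01,0,0.016,0,0,0]]]'
```

```text
clock: 27.6
eef_pos: [413.6, 223.7, 68.7]
tcp_rot: [-3.141, 0.0, 3.091]
contact_force: [-0.1, -3.7, 12.4]
opening: 0.004
grasp_force: 5.9
clock: 27.85
eef_pos: [411.5, 223.8, 65.4]
tcp_rot: [-3.141, -0.0, 3.091]
contact_force: [-1.2, -3.1, 10.6]
opening: 0.003
grasp_force: 5.8
```

```bash
python3 -m inch '[[[0.005,0,0.01,0,0,0],[0.01,0,0.02,0,0,0],[0.01,0,0.02,0,0,0]]]'; python3 -m inch '[[[0.004,0,0.01,0,0,0],[0.008,0,0.02,0,0,0],[0.008,0,0.02,0,0,0]]]'
```

```text
clock: 28.1
eef_pos: [409.3, 223.9, 61.3]
tcp_rot: [-3.141, -0.001, 3.091]
contact_force: [-1.8, -2.4, 11.9]
opening: -0.0
grasp_force: 5.7
clock: 28.35
eef_pos: [407.3, 224.0, 57.2]
tcp_rot: [-3.141, -0.001, 3.091]
contact_force: [-1.7, -1.1, 10.3]
opening: -0.001
grasp_force: 5.5
```

```bash
python3 -m inch '[[[0.003,0,0.01,0,0,0],[0.005,0,0.02,0,0,0],[0.005,0,0.02,0,0,0]]]'; python3 -m inch '[[[0.002,0,0.01,0,0,0],[0.004,0,0.02,0,0,0],[0.004,0,0.02,0,0,0]]]'
```

```text
clock: 28.6
eef_pos: [405.6, 223.9, 53.0]
tcp_rot: [-3.14, -0.003, 3.091]
contact_force: [-5.0, 0.6, 10.3]
opening: -0.0
grasp_force: 5.2
clock: 28.85
eef_pos: [404.1, 223.9, 48.7]
tcp_rot: [-3.14, -0.004, 3.091]
contact_force: [-4.3, 1.0, 6.9]
opening: -0.001
grasp_force: 3.8
```

```bash
python3 -m inch '[[[0.002,0,0.01,0,0,0],[0.004,0,0.02,0,0,0],[0.004,0,0.02,0,0,0]]]'; python3 -m inch '[[[0,0,0.01,0,0,0],[0,0,0.01,0,0,0]]]'; python3 -m inch '[[[0,0,0.01,0,0,0],[0,0,0.01,0,0,0]]]'
```

```text
clock: 29.1
eef_pos: [403.6, 223.9, 44.6]
tcp_rot: [-3.14, -0.003, 3.091]
contact_force: [-4.2, 0.5, 5.1]
opening: -0.001
grasp_force: 2.7
clock: 29.27
eef_pos: [403.6, 223.9, 42.7]
tcp_rot: [-3.14, -0.003, 3.091]
contact_force: [-4.8, -0.2, 8.0]
opening: -0.0
grasp_force: 3.9
clock: 29.43
eef_pos: [403.6, 223.9, 40.9]
tcp_rot: [-3.14, -0.003, 3.091]
contact_force: [-5.5, -0.3, 10.1]
opening: -0.003
grasp_force: 5.0
```

Force now rises at the plate's own rate, so the stop has been met. One more small press, then lift off and check by image code.

```bash
python3 -m inch '[[[0,0,0.01,0,0,0],[0,0,0.01,0,0,0],[0,0,0.01,0,0,0]]]'; python3 -m inch '[[[0,0,-0.05,0,0,0],[0,0,-0.15,0,0,0],[0,0,-0.3,0,0,0],[0,0,-0.45,0,0,0],[0.05,0,-0.5,0,0,0],[0.05,0,-0.5,0,0,0],[0.05,0,-0.5,0,0,0]]]'; python3 - <<'E'
from roll import *
T=pose();print(T[1])
a=r.grab_frame('wrist')
m=((a.max(2)<45)*255).astype(np.uint8)
for q in(0,.03,.06,.1,.2): print(q,wpix(P(q),T).round(1))
n,l,s,c=cv2.connectedComponentsWithStats(m)
for i in range(1,n):
    if 120<s[i,4]<3000 and s[i,1]<330: print(s[i],c[i].round(1))
g=cv2.cvtColor(r.grab_frame('top'),cv2.COLOR_RGB2HSV)
h=g[130:240,320:440]; mk=((h[...,0]>20)&(h[...,0]<32)&(h[...,1]>180)).astype(np.uint8)
ys,xs=np.nonzero(mk);print('yellow n',len(xs))
E
```

```text
clock: 29.68
eef_pos: [403.6, 223.9, 39.1]
tcp_rot: [-3.14, -0.003, 3.091]
contact_force: [-5.8, -0.7, 12.0]
opening: -0.002
grasp_force: 6.1
clock: 30.27
eef_pos: [395.1, 224.9, 139.5]
tcp_rot: [3.142, 0.0, 3.092]
contact_force: [-0.3, 0.3, -0.3]
opening: 0.001
grasp_force: 0.0
[395.11962598 224.92351032 139.50357345]
0 [277.9 223.4]
0.03 [277.9 224.7]
0.06 [277.9 226.2]
0.1 [278.  228.4]
0.2 [278.  234.5]
[260 214  33  16 273] [277.4 220.6]
yellow n 187
```

```bash
python3 - <<'E'
from roll import *
a=cv2.imread('pics/w1.png'); m=((a.max(2)<45)*255).astype(np.uint8)
n,l,s,c=cv2.connectedComponentsWithStats(m)
for i in range(1,n):
    if 120<s[i,4]<3000 and s[i,1]<330: print(s[i],c[i].round(1))
T0=(R.from_euler('xyz',[3.141,0,3.086]),np.array([407.9,228.5,141.3])); print(wpix(P(0),T0),wpix(P(.06),T0))
t=cv2.cvtColor(cv2.imread('pics/top0.png'),cv2.COLOR_BGR2RGB); n=r.grab_frame('top')
for nm,(u,v) in dict(hammer=(121,215),cup=(239,95),jar=(287,102),tiles=(346,95),star=(297,222),brush=(478,205)).items():
    print(nm,np.abs(t[v-8:v+8,u-8:u+8].astype(int)-n[v-8:v+8,u-8:u+8]).mean().round(1))
E
```

```text
[254 198  34  17 378] [272.2 205.9]
[272.47012968 207.48222599] [272.40390335 210.11511288]
hammer 21.2
cup 2.8
jar 3.4
tiles 6.5
star 3.9
brush 4.2
```

The lever matches its original home position to within about a pixel, so I'm handing in.

```bash
python3 -c "
from rig import r
print(r.sign_off(), r.sense()['clock'])"
```

```text
the job is handed in; nothing more can be done
the job is handed in; nothing more can be done
```

Job handed in at about 30 s of the allowed 67 s; no verdict came back. By my checks the rings were opened, the top board lies flat in the tiled frame and the lever is pressed home, but two pinched tries at closing slipped, one press came near the strain limit (20.8 N of 22 N), and I viewed 12 pictures, over the limit of 10.

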